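# Seat a block in the drilling jig and spin down the clamp's wing nut

### The arm

A 6-joint arm with a two-finger parallel gripper is mounted at the origin on a cart in front of the work surface, level with it; the furniture and walls round the work are solid. World frame = base frame: x ahead of the robot, y to its left, z up, the work surface at z = 0. Lengths are in m, angles in rad, forces in N, time in s.
With the tool pointing down it reaches from about 0.15 to 0.775 m from the base axis. Payload 6.1 kg.
Tool frame: the origin (TCP) lies midway between the tips of the shut fingers; the grasp point (between the pads) lies 19 mm behind it; z points along the fingers, y is the line along which they close (so a half turn about z gives the same grasp; the last joint's range is limited). The gripper opens to 85 mm and grips with 20 to 120 N. Pads are 22 mm wide; open, the fingers measure 114 mm over their backs; the gripper's body (76 mm by 85 mm) begins 54 mm behind the grasp point. The pads swing forward as they close: fully open they stand 13 mm farther back than shut.
Start: joints at [1.186, 0.126, -0.04, 1.405, 0, 1.571], TCP at [0.197, 0.487, 0.231] pointing down, gripper open.
Joint ranges: [-2.72, 2.72], [-0.95, 1.95], [-1.27, 1.35], [-1.78, 2.02], [-1.46, 1.47], [-3.14, 3.14]. Speed limits (rad/s): [2.39, 2.39, 3.01, 3.14, 3.14, 3.14].

### API

Orientations are given as a rotation vector (axis times angle).
In Python, from station import sense, camera, bot, trace gives the robot as it stands.
- The arm moves only by the tool apply_moves, never from a script. Its argument "steps" is a list of rows, each a list of 7 numbers: the turn, a rotation vector about the tool's x, y, z as a fraction of full scale, then the shift along the tool's x, y, z as a fraction of full scale, then the opening, from 0 (shut) to 1 (fully open). A call has 1 to 5 rows; each row shifts and turns the commanded pose from where the row before left it, along the tool's axes as they then stand; what a row does not reach is not made up. Full scale, the value 1, is 0.5 m for a shift and 120 degrees for a turn. A row lasts 1/10 s, in which the tool goes at most 50 mm and 8.59 degrees, less where a joint would pass 70% of its speed; a pose out of reach is approached as far as the arm can. A call with a number of a shift or a turn outside -1 to 1 is refused whole. A call with a gripper value outside its range is refused whole. The fingers move at their own pace and stop on an object; "force" is the grip in N (left out, the last holds). Time passes only in rows, so rows that do not move let the fingers close. It gives the time, the measured TCP pose, the force, the opening and the grip force at its end, in the units of the state.
- sense(): the state, without advancing time (a new reading comes with each control period).
- camera(name): name is "scene" or "top" or "wrist"; returns a dict with "pixels" (384x512x3 uint8, red, green, blue), "range_z" (384x512 float32, m along the optical axis (not along the pixel's ray), 0 where there is no reading), "camera_matrix" (3x3 intrinsics, pixels), "camera_from_world" (4x4, takes a point from world to camera coordinates). Camera axes: x right, y down, z forward; pixel columns grow to the right and rows downward; lengths in m; the calibration is good to about 2 mm. A picture is of the moment at which its call begins.
- bot.finish_job(): hands the job in; it is judged then, once.
Trained networks look in the newest picture that a camera, given by its name, has taken for a name from the list of things; names that differ only in an ending like _2 or _b are one class to them, and where a whole thing is asked for, a point or a joint stands for the part that bears it (a point fixed in the world has none). Each returns a list of dicts, best first, with "p" (0 to 1); they miss things now and then, are a little off and sometimes report something else, mostly with a low value. They report only what shows in the picture. A call takes as long as a camera call.
- trace(camera, thing): "mask" (384x512 bool, what is visible of it) and "uv" ([column, row] in pixels, amid what is visible of it).
The state is a dict: "clock": time; "joints": joint angles; "qvel": joint speeds; "joint_efforts": joint torques, N m; "tool_pos": TCP position; "tool_rot": TCP orientation; "contact_force": force on the tool from outside, world axes, zero at the start; "torque": the same for the moment, N m; "opening": finger opening in m; "grip_force": force on a finger pad.
Only numpy, scipy, OpenCV 4.12 (cv2) and the standard library are available. Lean on these libraries where they do the work, as an engineer would, in place of code of your own. Each camera call takes 0.05 s, during which the arm holds its last target. There are 200 camera calls.

### The job

Ready the plywood drilling jig for the next hole: with closed fingertips push the loose pine block along the jig's base until it is fully home in the corner, flat against both the back fence and the end stop below the strap. Then turn the big wing nut clockwise by pushing its wings round with the fingertips, stroke after stroke, until it will turn no further and the strap's rubber foot holds the block down; finish clear of everything. Nothing is to be gripped or lifted: never take the block or the nut between the fingers, and leave the bolts and tools around the work where they are.

Things in the scene. Friction and masses are not known exactly. Their poses are not given: they have to be found in the camera images.
- jig: Drilling jig, fixed to the worktop. Origin on the underside; its x points to the back fence, its y to the clamp end (left). Plywood base board: x -65 to +75 mm, y -145 to +145, top at z = 12. Fence along the back: front face at x = 57, 18 thick, top at z = 100 for y over 10 (behind the nut), else z = 82. A block that is home has its centre at x = 22, y = -35 and is parallel to the jig.
- corner (a point): Bottom of the inside corner between the fence's front face and the right face of the end stop, on top of the base board; axes as the jig's. The end stop is a dark hardwood bar, from here 57 mm towards the robot, 18 mm thick (to the left), 30 mm high above the board.
- guide (a point): Centre of the top of the drill guide, a dark hardwood block with a steel bush fixed to the fence; axes as the jig's. It measures 30 mm (x) x 28 mm (y) x 22 mm (z) and overhangs the back part of the pine block with 6 mm clearance. Its top is 78 mm above the worktop.
- pivot (a point): Pivot pin of the steel strap, at x = 20, y = 125, z = 60.5 mm of the jig, in a clevis (x -4 to 44, y 112 to 138, top at z = 70); axes as the jig's. The strap, 30 mm wide and slotted, runs from here 157 mm along -y, over stud and end stop; its top is at z = 63 to 72 mm. The stud (12 mm thick) stands at x = 20, y = 75 and ends at z = 92.
- block: Pine block, 70 mm (x) x 110 mm (y) x 38 mm high, 0.14 kg, loose on the jig's base board, 10 to 30 mm in front of and 28 to 48 mm to the right of its home, skewed up to 0.11 rad. Origin at the centre of its underside; its x axis points roughly to the fence. It slides under the strap's foot, with about 2 mm or more to spare, only while the nut is loose.
- nut (a point): On the axis of the steel wing nut, at mid-height of its wings, 87 to 90 mm above the worktop. The two flat wings lie along this frame's +x and -x and turn with it: each from 13 to 32 mm off the axis, 5 mm thick, 10 mm up and down from this point. Hub radius 12 mm. z is up. The axis is 37 mm in front of the tall fence: a finger sweeps round the front, left and right of it but hardly fits behind.
- wing_nut (a joint): Turning angle of the wing nut in rad; it grows as the nut turns clockwise seen from above. Starts between 0 and 2 (loose); at 8.2 the nut is hard against its stop and the foot presses on the block with about 7 N. It needs about 2 N at the wings and stays where it is left.
- clamp_foot: Round rubber foot, 19 mm across, springy, under the free end of the strap at x = 20, y = -5 mm of the jig. Origin at the underside of the strap; the foot reaches 10 mm below it. It comes down about 0.7 mm per rad of the nut and is 1 to 2 mm squeezed when the nut is at its stop.
- bolt_long: Steel hex bolt standing on its head on the front left of the jig's base board, 17 mm across, 48 mm tall; origin at the centre of its underside. Leave it standing.
- bolt_short: Steel hex bolt standing on its head on the front left of the jig's base board, to the right of the longer one, 17 mm across, 38 mm tall; origin at the centre of its underside. Leave it standing.
- tape_measure: Tape measure, 38 x 83 x 64 mm, standing on the worktop to the right of the jig; origin at the centre of its underside. Leave alone.
- stubby: Stubby screwdriver, 35 x 106 x 30 mm, lying on the worktop in front of the jig; origin at the centre of its underside. Leave alone.
- torch: Black torch, 34 x 120 x 34 mm, lying on the worktop left of the jig; origin at the centre of its underside. Leave alone.

How it is judged:
By the outcome, as a careful person would: the job done as asked, in the order asked, and still so for the second after the job is handed in, with the robot touching nothing.
It also fails if it takes over 70 s, if anything falls off the work surface, if the arm or the gripper's body presses on something with over 40 N, if the wrist force passes 120 N, or if a joint passes its speed limit or range.

## Working session

There is one attempt and no reset: what is moved stays moved. The work goes in short steps, Python scripts to look and compute and a tool call to move; the robot and the scene stay as the last step left them, time stands still between calls to the robot, and variables do not carry over. Pictures are saved under pics/ and viewed, at most 10 in all, crops included, and the job is handed in when it is done.

Besides the shell and the picture viewer there is one more tool, called after "Call:" in YAML: its name, and indented under it one key for each argument. apply_moves: Moves the arm, as the interface text tells. Its arguments: {"type":"object","properties":{"steps":{"type":"array"},"force":{"type":"number"}},"required":["steps"]}

```bash
ls; mkdir -p pics
cat > h.py <<'E'
import numpy as np, cv2
from station import sense, camera, bot, trace
from scipy.spatial.transform import Rotation as R
def shot(n,f):
    c=camera(n); cv2.imwrite('pics/'+f,c['pixels'][:,:,::-1]); return c
def cloud(c):
    K=c['camera_matrix'];z=c['range_z'];T=np.linalg.inv(c['camera_from_world'])
    v,u=np.mgrid[:z.shape[0],:z.shape[1]]
    P=np.stack([(u-K[0,2])/K[0,0]*z,(v-K[1,2])/K[1,1]*z,z],-1)
    W=P@T[:3,:3].T+T[:3,3]; W[z==0]=np.nan
    return W
E
python3 - <<'E'
from h import *
np.set_printoptions(precision=4,suppress=True)
s=sense();print(s)
a=shot('scene','s1.png');b=shot('top','t1.png')
for n,c in(('scene',a),('top',b)):
    W=cloud(c); print(n,np.linalg.inv(c['camera_from_world'])[:3,3])
    for t in ['jig','block','nut','clamp_foot','bolt_long','bolt_short','tape_measure','stubby','torch']:
        for r in trace(n,t)[:1]:
            p=W[r['mask']]; print(t,round(r['p'],2),np.round(r['uv']),r['mask'].sum(),np.nanmedian(p,0),np.nanpercentile(p,2,axis=0),np.nanpercentile(p,98,axis=0))
cv2.imwrite('pics/both.png',np.hstack([cv2.resize(a['pixels'],(400,300)),cv2.resize(b['pixels'],(400,300))])[:,:,::-1])
E
```

```text
pics
{'clock': 0.0, 'joints': array([ 1.186 ,  0.1264, -0.0406,  1.4054,  0.    ,  1.5708]), 'qvel': array([ 0.0013, -0.0002, -0.0016, -0.0015,  0.001 ,  0.0006]), 'joint_efforts': array([ -0.    , -43.5913,  35.2925,   0.0173,  -0.    ,   0.    ]), 'tool_pos': array([0.1969, 0.4862, 0.2305]), 'tool_rot': array([-0.6007, -3.0833,  0.0024]), 'contact_force': array([-0.7504, -0.3029,  0.2268]), 'torque': array([-0.0296, -0.017 , -0.0362]), 'grip_force': 0.0, 'opening': 0.08513004930398156}
scene [ 0.1552 -0.3738  0.6633]
jig 0.97 [280. 200.] 4873 [0.6007 0.0966 0.034 ] [ 0.4907 -0.0583  0.0077] [0.6696 0.226  0.1011]
block 0.69 [295. 231.] 1576 [0.552  0.0015 0.0502] [ 0.5164 -0.0434  0.0143] [0.5949 0.0718 0.0529]
nut 0.64 [272. 167.] 187 [0.6149 0.1612 0.0832] [0.6051 0.1358 0.0409] [0.6631 0.2099 0.1009]
bolt_long 0.43 [248. 185.] 43 [0.5576 0.1967 0.0437] [0.5545 0.1937 0.0204] [0.5639 0.1998 0.061 ]
bolt_short 0.54 [272. 167.] 181 [0.6152 0.1621 0.0836] [0.605  0.1358 0.0402] [0.6631 0.2101 0.1009]
tape_measure 0.8 [306. 284.] 966 [ 0.4709 -0.1217  0.048 ] [ 0.4569 -0.1516  0.0009
[... 159 characters left out ...]
0.6017 0.2762 0.0255] [0.5569 0.2565 0.0013] [0.6547 0.3185 0.0364]
top [0.4049 0.1129 0.9927]
jig 0.73 [257. 163.] 5848 [0.5997 0.1225 0.0151] [ 0.4957 -0.0389  0.0068] [0.6712 0.238  0.101 ]
block 0.88 [301. 179.] 1261 [0.5575 0.0173 0.0499] [ 0.5197 -0.0322  0.0218] [0.5965 0.0737 0.0535]
clamp_foot 0.72 [243. 153.] 96 [0.6137 0.162  0.0854] [0.6054 0.1401 0.0155] [0.6334 0.1917 0.103 ]
tape_measure 0.57 [348. 215.] 527 [ 0.4793 -0.0993  0.0545] [ 0.4591 -0.1472  0.0023] [ 0.5035 -0.0699  0.066 ]
stubby 0.55 [304. 258.] 306 [0.3716 0.0111 0.0271] [ 0.354  -0.0207  0.014 ] [0.3858 0.0364 0.0329]
torch 0.77 [196. 159.] 575 [0.6169 0.278  0.0272] [0.558  0.2476 0.0014] [0.6662 0.3065 0.0362]
```

View pics/t1.png

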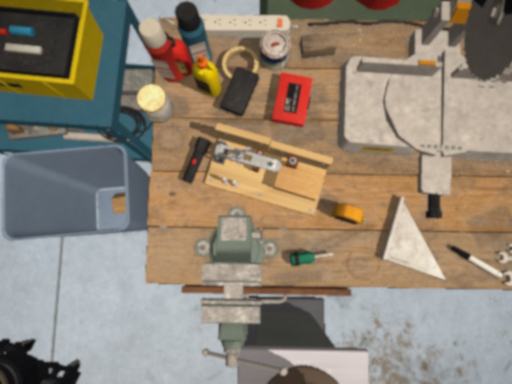

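View pics/s1.png

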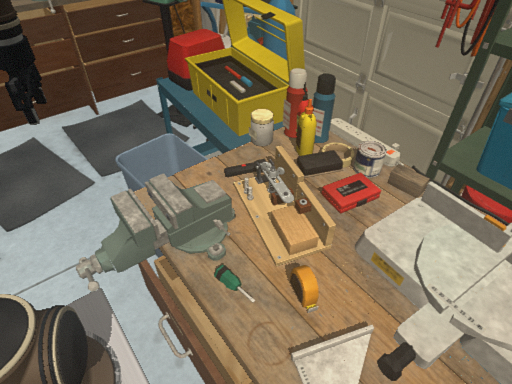

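Top view: the jig lies at about (265,165), yawed roughly −0.25, with the strap and nut at (245,155) and the block at (300,180). The torch is on its left at (197,160), the tape at (348,214), the stubby at (305,258), and the vise is in front at (237,240). The scene view agrees, with the block at (295,228) and the nut at (272,168). I'll make a planning helper and bring the wrist camera over the jig.

```bash
cat >> h.py <<'E'
def down(yaw): # tool y axis at 'yaw' from world y, z down
    c,s=np.cos(yaw),np.sin(yaw)
    return R.from_matrix(np.array([[-c,-s,0],[-s,c,0],[0,0,-1.]]))
def plan(p,rot,q,rot2):
    d=rot.inv().apply(np.array(q)-p); r=(rot.inv()*rot2).as_rotvec()
    n=max(np.ceil(np.linalg.norm(d)/.0499),np.ceil(np.degrees(np.linalg.norm(r))/8.5))
    print('rows',n,'total shift/0.5',np.round(d/.5,4),'turn/120',np.round(r/np.radians(120),4),'each',np.round(np.r_[r/np.radians(120),d/.5]/n,4))
E
python3 - <<'E'
from h import *
s=sense();r=R.from_rotvec(s['tool_rot']);print(r.as_matrix().round(3))
W=cloud(camera('top'))
m=(W[...,0]<.48)&(W[...,0]>.1)&(W[...,1]>.02);print('vise max z',np.nanpercentile(W[m][:,2],99.9))
plan(s['tool_pos'],r,[.50,.11,.33],down(-.25))
E
```

```text
[[-0.927  0.375 -0.   ]
 [ 0.375  0.927 -0.   ]
 [ 0.    -0.    -1.   ]]
vise max z 0.43817765307353895
rows 10.0 total shift/0.5 [-0.8443 -0.4706 -0.1974] turn/120 [-0.     -0.     -0.0644] each [-0.     -0.     -0.0064 -0.0844 -0.0471 -0.0197]
```

Call:
apply_moves:
  steps:
    - [0,0,-0.0644,0,0,-0.05,0]
    - [0,0,0,-0.0773,-0.0579,-0.0166,0]
    - [0,0,0,-0.0773,-0.0579,-0.0166,0]
    - [0,0,0,-0.0773,-0.0579,-0.0166,0]
    - [0,0,0,-0.0773,-0.0579,-0.0166,0]

```text
clock: 1.55
tool_pos: [0.3189, 0.3348, 0.29]
tool_rot: [0.39, 3.117, 0.001]
contact_force: [0.6, 0.7, 0.1]
opening: 0.0123
grip_force: 0.0
```

Call:
apply_moves:
  steps:
    - [0,0,0,-0.0773,-0.0579,-0.0166,0]
    - [0,0,0,-0.0773,-0.0579,-0.0166,0]
    - [0,0,0,-0.0773,-0.0579,-0.0166,0]
    - [0,0,0,-0.0773,-0.0579,-0.0166,0]
    - [0,0,0,-0.0773,-0.0579,-0.0166,0]

```text
clock: 2.05
tool_pos: [0.4706, 0.1463, 0.3316]
tool_rot: [0.392, 3.116, 0.001]
contact_force: [0.7, 0.9, -0.1]
opening: 0.0
grip_force: 0.0
```

Call:
apply_moves:
  steps:
    - [0,0,0,-0.0773,-0.0579,0,0]
    - [0,0,0,0,0,0,0]
    - [0,0,0,0,0,0,0]

```text
clock: 2.35
tool_pos: [0.5004, 0.1095, 0.3306]
tool_rot: [-0.396, -3.116, -0.0]
contact_force: [0.6, -0.4, 0.6]
opening: -0.0001
grip_force: 0.0
```

Run:
```python
from h import *
np.set_printoptions(precision=4,suppress=True)
c=shot('wrist','w1.png');W=cloud(c);np.save('w1.npy',W);T=np.linalg.inv(c['camera_from_world']);print(T,c['camera_matrix'])
s=sense();print(s['tool_pos'],s['tool_rot'],s['clock'])
for t in ['jig','block','nut','wing_nut','clamp_foot','guide','bolt_long','bolt_short','tape_measure','torch']:
    for r in trace('wrist',t)[:1]:
        p=W[r['mask']]; print(t,round(r['p'],2),np.round(r['uv']),r['mask'].sum(),np.nanmedian(p,0),np.nanpercentile(p,2,axis=0),np.nanpercentile(p,98,axis=0))
```

```text
[[ 0.2496  0.9352  0.2513  0.4353]
 [ 0.9684 -0.2409 -0.0651  0.1264]
 [-0.0003  0.2596 -0.9657  0.4739]
 [ 0.      0.      0.      1.    ]] [[293.6642   0.     256.9055]
 [  0.     293.6642 195.5716]
 [  0.       0.       1.    ]]
[0.4998 0.1104 0.3308] [-0.3928 -3.1162 -0.0002] 2.4
jig 0.83 [287. 214.] 12943 [0.5941 0.1348 0.014 ] [ 0.4916 -0.0441  0.0105] [0.6681 0.2361 0.1004]
block 0.73 [208. 210.] 3445 [0.5544 0.0165 0.0503] [ 0.5169 -0.0391  0.0138] [0.5934 0.0731 0.0523]
nut 0.79 [307. 231.] 393 [0.61   0.1621 0.0858] [0.6031 0.1374 0.07  ] [0.6271 0.1921 0.1004]
wing_nut 0.88 [313. 234.] 395 [0.61   0.164  0.0855] [0.6031 0.1374 0.0691] [0.6269 0.1923 0.1004]
clamp_foot 0.32 [289. 214.] 12886 [0.5942 0.1352 0.014 ] [ 0.492  -0.0441  0.0106] [0.6683 0.2364 0.1003]
guide 0.64 [288. 217.] 12897 [0.5943 0.135  0.014 ] [ 0.4923 -0.0437  0.0106] [0.6683 0.2361 0.1003]
bolt_long 0.6 [114. 181.] 1423 [ 0.479  -0.0945  0.0553] [ 0.4576 -0.1319  0.0139] [ 0.501  -0.0711  0.0657]
bolt_short 0.55 [306. 183.] 118 [0.5496 0.1736 0.0299] [0.5449 0.1674 0.0121] [0.5585 0.1829 0.051 ]
tape_measure 0.72 [115. 182.] 1488 [ 0.4786 -0.0948  0.0546] [ 0.457  -0.1361  0.0068] [ 0.5008 -0.0711  0.0657]
torch 0.95 [377. 203.] 1500 [0.611  0.2747 0.0274] [0.555  0.2456 0.0094] [0.6625 0.303  0.0354]
```

View pics/w1.png

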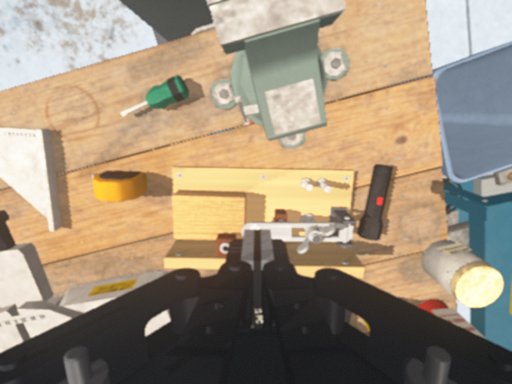

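```bash
cat > fit.py <<'E'
from h import *
from scipy.optimize import least_squares
np.set_printoptions(precision=4,suppress=True)
def rect(P,hx,hy,x0):
    # robust soft footprint fit: centre (cx,cy), yaw; P xy inside rect, edges touching
    (c,sz,a)=cv2.minAreaRect(P.astype(np.float32)*1000); return np.array(c)/1000,np.array(sz),a
if __name__=='__main__':
    for n in ('top','wrist'):
        c=camera(n); W=cloud(c); 
        j=trace(n,'jig')[0]['mask']; b=[r for r in trace(n,'block')][0]['mask']
        j=cv2.morphologyEx((j|b).astype(np.uint8),cv2.MORPH_OPEN,np.ones((3,3)))>0
        P=W[j&(W[...,2]>.007)&(W[...,2]<.11)][:,:2]
        print(n,rect(P,0,0,0))
        # fence top: z band
        m=j&(W[...,2]>.077)&(W[...,2]<.105)&(W[...,0]>.6); F=W[m]
        yaw=-.25; e=np.array([np.cos(yaw),np.sin(yaw)]); e2=np.array([-e[1],e[0]])
        f=np.c_[F[:,:2]@e,F[:,:2]@e2,F[:,2]]; k=f[:,0]>np.median(f[:,0])-.015; f=f[k]
        for lo,hi in((.077,.087),(.096,.105)):
            g=f[(f[:,2]>lo)&(f[:,2]<hi)]; print('fence',lo,len(g),np.percentile(g,[2,50,98],axis=0).round(4).tolist() if len(g) else '')
            if len(g)>9: print(' slope',np.polyfit(g[:,1],g[:,0],1))
        B=W[b&(W[...,2]>.045)&(W[...,2]<.056)]; print('block rect',rect(B[:,:2],0,0,0),np.median(B[:,2]))
        nm=trace(n,'nut')
        if nm:
            N=W[nm[0]['mask']]; N=N[(N[:,2]>.08)&(N[:,2]<.106)]
            print('nut',N[:,:2].mean(0),cv2.minAreaRect((N[:,:2]*1000).astype(np.float32)))
E
python3 fit.py; python3 -c "
from h import *
im=cv2.imread('pics/w1.png')[150:280,160:400];cv2.imwrite('pics/w1c.png',cv2.resize(im,None,fx=3.3,fy=3.3,interpolation=cv2.INTER_CUBIC))"
```

```text
Traceback (most recent call last):
  File "fit.py", line 10, in <module>
    j=trace(n,'jig')[0]['mask']; b=[r for r in trace(n,'block')][0]['mask']
      ~~~~~~~~~~~~~~^^^
IndexError: list index out of range
```

View pics/w1c.png

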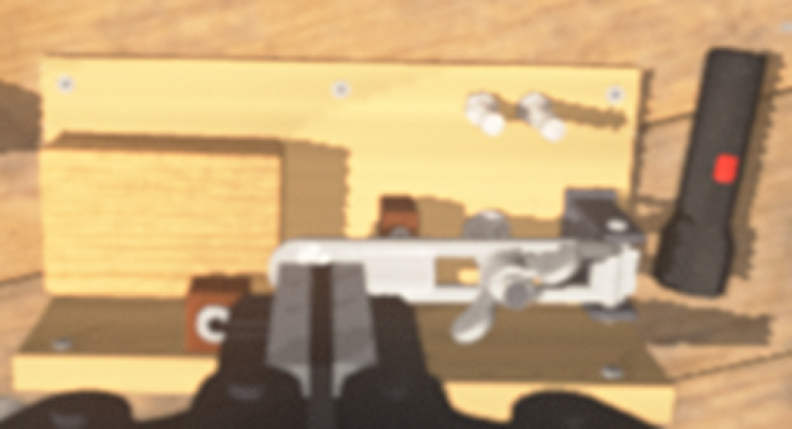

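The crop shows the nut hub at (515,290). One wing points back-right to (470,325), the other front-left to (560,260). The block is at (165,220) with a gap to the end stop at (398,215). The guide is at (215,315) and the bolts at (485,110) and (545,115).

```bash
sed -i "s/('top','wrist')/('wrist',)/" fit.py; python3 fit.py
cat > jig2.py <<'E'
from h import *
E
python3 - <<'E'
from h import *
W=np.load('w1.npy'); yaw=-.25
# jig-aligned cross-section (px rows) to list heights: project on a grid
c,s=np.cos(yaw),np.sin(yaw); x=W[...,0]*c+W[...,1]*s; y=-W[...,0]*s+W[...,1]*c; z=W[...,2]
m=(z>.005)&(z<.2)&(x>.3)
g=np.full((70,110),0.)
x0,y0=.46,.05
for a,b,h in zip(x[m],y[m],z[m]):
    i,j=int((a-x0)/.003),int((b-y0)/.003)
    if 0<=i<70 and 0<=j<110: g[i,j]=max(g[i,j],h)
cv2.imwrite('pics/h.png',cv2.resize((np.clip(g/.12,0,1)*255).astype(np.uint8),None,fx=6,fy=6,interpolation=cv2.INTER_NEAREST))
E
```

```text
wrist (array([0.581 , 0.0967]), array([290.0322, 139.4903]), 74.62745666503906)
fence 0.077 922 [[0.5811, 0.0961, 0.0774], [0.5946, 0.1572, 0.0823], [0.6063, 0.3712, 0.0858]]
 slope [-0.0164  0.5986]
fence 0.096 484 [[0.5932, 0.2864, 0.0964], [0.5976, 0.3275, 0.1002], [0.609, 0.379, 0.1019]]
 slope [0.0243 0.5907]
block rect (array([0.5608, 0.0174]), array([108.0784,  69.9883]), 73.92572784423828) 0.05050772482640853
nut [0.6138 0.1647] ((612.6168823242188, 163.582275390625), (10.633312225341797, 59.42475509643555), 21.487525939941406)
```

View pics/h.png

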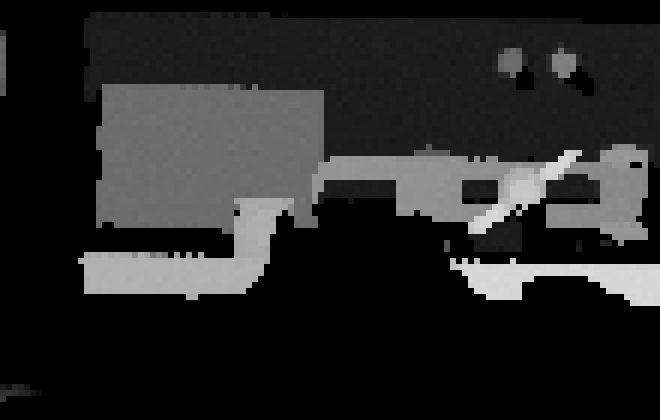

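```bash
cat >> h.py <<'E'
YAW=-.268; O=np.array([.5762,.0980])
c_,s_=np.cos(YAW),np.sin(YAW); JR=np.array([[c_,-s_],[s_,c_]])
def tojig(p): return (np.asarray(p)[...,:2]-O)@JR
def where():
    s=sense(); r=R.from_rotvec(s['tool_rot']).as_matrix()
    print('jig xy mm',(tojig(s['tool_pos'])*1e3).round(1),'z',round(s['tool_pos'][2]*1e3,1),'yaw',round(np.arctan2(-r[0,0]*0+r[0,1]*-1,r[1,1]),3),'F jig',(s['contact_force'][:2]@JR).round(1),s['contact_force'][2].round(1),'t',round(s['clock'],2))
E
python3 -c "
from h import *
where();print(sense()['joints'].round(2))"
```

```text
jig xy mm [-76.8  -8.2] z 331.0 yaw -0.25 F jig [-0.7 -0.6] 0.2 t 3.2
[ 0.22  0.12  0.18  1.62 -0.    0.47]
```

Call:
apply_moves:
  steps:
    - [0,0,0.0086,-0.0425,-0.076,0,0]
    - [0,0,0,-0.0425,-0.076,0,0]
    - [0,0,0,-0.0425,-0.076,0,0]
    - [0,0,0,-0.0425,-0.076,0,0]
    - [0,0,0,0,0,0,0]

```text
clock: 3.7
tool_pos: [0.5432, -0.0628, 0.3301]
tool_rot: [-0.428, -3.112, 0.002]
contact_force: [-0.0, 0.9, 0.1]
opening: 0.0002
grip_force: 0.0
```

Call:
apply_moves:
  steps:
    - [0,0,0,0,0,0.096,0]
    - [0,0,0,0,0,0.096,0]
    - [0,0,0,0,0,0.096,0]
    - [0,0,0,0,0,0.096,0]
    - [0,0,0,0,0,0,0]

```text
clock: 4.2
tool_pos: [0.537, -0.0574, 0.1318]
tool_rot: [-0.417, -3.1, 0.0]
contact_force: [-1.1, -0.1, 0.4]
opening: 0.0001
grip_force: 0.0
```

```bash
python3 -c "
from h import *
where();print(sense()['joints'].round(2));c=shot('wrist','w2.png');print(np.linalg.inv(c['camera_from_world'])[:3,3])"
```

```text
jig xy mm [   3.4 -160.2] z 131.8 yaw -0.268 F jig [-1.  -0.4] 0.4 t 4.2
[-0.11  0.18 -0.19  1.21  0.    0.16]
[ 0.47399013 -0.03984748  0.27591371]
```

View pics/w2.png

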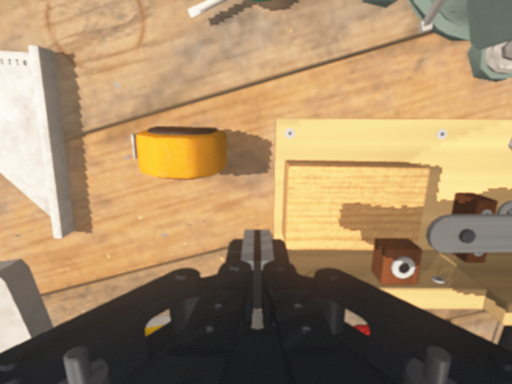

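Closed tips are at (257,235) in the image. The block's right face is left-aligned at (285,205), so there is free space to descend and push.

Call:
apply_moves:
  steps:
    - [0,0,0,-0.009,0,0.0733,0]
    - [0,0,0,0,0,0.0733,0]
    - [0,0,0,0,0,0.0733,0]
    - [0,0,0,0,0,0,0]

```text
clock: 4.65
tool_pos: [0.5462, -0.0593, 0.0282]
tool_rot: [-0.419, -3.111, -0.0]
contact_force: [-0.1, -0.2, 0.9]
opening: 0.0001
grip_force: 0.0
```

Call:
apply_moves:
  steps:
    - [0,0,0,0,0.022,0,0]
    - [0,0,0,0,0.022,0,0]
    - [0,0,0,0,0.022,0,0]
    - [0,0,0,0,0.022,0,0]
    - [0,0,0,0,0.01,0,0]

```text
clock: 5.15
tool_pos: [0.5607, -0.011, 0.0301]
tool_rot: [0.417, 3.112, 0.0]
contact_force: [-0.3, -1.8, 1.3]
opening: 0.0001
grip_force: 0.7
```

```bash
cat > blk.py <<'E'
from h import *
def blk(n='wrist'):
    c=camera(n);W=cloud(c)
    r=trace(n,'block')
    if not r: print('none');return
    B=W[r[0]['mask']];B=B[(B[:,2]>.045)&(B[:,2]<.056)]
    J=(tojig(B)*1e3).astype(np.float32); print('block',r[0]['p'],cv2.minAreaRect(J),np.percentile(J,[.5,99.5],axis=0).round(1).tolist())
    g=W[...,2]; m=(g>.04)&(g<.045)
if __name__=='__main__':
    where(); blk()
E
python3 blk.py
```

```text
jig xy mm [  13.9 -109.2] z 30.1 yaw -0.267 F jig [ 0.2 -1.8] 1.3 t 5.15
block 0.7 ((4.607475280761719, -43.570167541503906), (69.66714477539062, 104.52352905273438), 0.41487130522727966) [[-30.1, -95.5], [35.0, 5.2]]
```

Call:
apply_moves:
  steps:
    - [0,0,0,0.005,0.008,0,0]
    - [0,0,0,0,0.008,0,0]
    - [0,0,0,0,0.006,0,0]
    - [0,0,0,0,0,0,0]

```text
clock: 5.65
tool_pos: [0.559, -0.004, 0.029]
tool_rot: [-0.422, -3.112, 0.011]
contact_force: [-5.3, -11.5, 3.9]
opening: 0.0
grip_force: 6.6
```

```bash
python3 blk.py
```

```text
jig xy mm [  10.4 -102.9] z 29.0 yaw -0.27 F jig [ -2.1 -12.5] 3.9 t 5.65
block 0.86 ((-0.1323833465576172, -37.37648391723633), (104.47106170654297, 63.152427673339844), 89.94390106201172) [[-31.4, -89.1], [27.0, 10.8]]
```

Call:
apply_moves:
  steps:
    - [0,0,0,0,-0.03,0,0]
    - [0,0,0,0,0,-0.09,0]
    - [0,0,0,0,0,-0.09,0]
    - [0,0,0,0.072,0.04,0,0]
    - [0,0,0,0.072,0.04,0,0]

```text
clock: 6.25
tool_pos: [0.4983, 0.0422, 0.1206]
tool_rot: [0.423, 3.11, 0.003]
contact_force: [0.6, 0.9, -0.6]
opening: -0.0001
grip_force: 0.0
```

Call:
apply_moves:
  steps:
    - [0,0,0,0,0.05,0,0]
    - [0,0,0,0,0.024,0,0]
    - [0,0,0,0,0,0,0]

```text
clock: 6.55
tool_pos: [0.5079, 0.0787, 0.119]
tool_rot: [0.417, 3.113, 0.001]
contact_force: [-0.1, 0.4, 0.2]
opening: -0.0001
grip_force: 0.0
```

```bash
python3 blk.py
```

```text
jig xy mm [-60.7 -36.7] z 119.0 yaw -0.266 F jig [-0.2  0.3] 0.2 t 6.55
block 0.72 ((2.8636302947998047, -34.26607894897461), (69.82404327392578, 108.95530700683594), 0.06704595685005188) [[-31.7, -88.2], [35.8, 19.4]]
```

Call:
apply_moves:
  steps:
    - [0,0,0,0,0,0.095,0]
    - [0,0,0,0,0,0.093,0]
    - [0,0,0,-0.02,0,0,0]
    - [0,0,0,-0.014,0,0,0]
    - [0,0,0,-0.014,0,0,0]

```text
clock: 7.15
tool_pos: [0.5332, 0.0709, 0.0276]
tool_rot: [0.421, 3.11, 0.001]
contact_force: [-0.3, -0.3, -0.3]
opening: 0.0
grip_force: 0.5
```

Call:
apply_moves:
  steps:
    - [0,0,0,-0.01,0,0,0]
    - [0,0,0,-0.008,0,0,0]
    - [0,0,0,-0.006,0,0,0]
    - [0,0,0,0,0,0,0]

```text
clock: 7.55
tool_pos: [0.5429, 0.0682, 0.0257]
tool_rot: [0.42, 3.112, 0.0]
contact_force: [-0.1, 0.6, 0.1]
opening: 0.0002
grip_force: 0.0
```

```bash
python3 blk.py
```

```text
jig xy mm [-24.2 -37.5] z 25.7 yaw -0.268 F jig [-0.2  0.6] 0.1 t 7.55
block 0.76 ((-12.392036437988281, -34.91870880126953), (107.1435317993164, 41.46788024902344), 88.91451263427734) [[-14.2, -88.6], [8.3, 15.3]]
```

Call:
apply_moves:
  steps:
    - [0,0,0,-0.005,0,0,0]
    - [0,0,0,-0.004,0,0,0]
    - [0,0,0,0,0,0,0]

```text
clock: 7.95
tool_pos: [0.5453, 0.0675, 0.025]
tool_rot: [-0.419, -3.111, -0.001]
contact_force: [-5.2, 1.7, 2.8]
opening: 0.0
grip_force: 2.3
```

```bash
python3 blk.py
```

```text
jig xy mm [-21.7 -37.5] z 25.0 yaw -0.267 F jig [-5.5  0.3] 2.8 t 7.95
block 0.57 ((-9.707070350646973, -36.980159759521484), (103.81292724609375, 39.24309539794922), 89.25359344482422) [[-3.0, -88.6], [9.9, 14.5]]
```

Call:
apply_moves:
  steps:
    - [0,0,0,-0.006,0,0,0]
    - [0,0,0,0,0,0,0]
    - [0,0,0,0.04,0,0,0]
    - [0,0,0,0,0,-0.095,0]
    - [0,0,0,0,0,-0.095,0]

```text
clock: 8.55
tool_pos: [0.5276, 0.0713, 0.1191]
tool_rot: [-0.418, -3.109, 0.003]
contact_force: [1.5, -0.4, 0.8]
opening: -0.0003
grip_force: 0.0
```

Call:
apply_moves:
  steps:
    - [0,0,0,0,-0.09,0,0]
    - [0,0,0,-0.06,-0.08,0,0]
    - [0,0,0,-0.06,0,0,0]
    - [0,0,0,0,0,0,0]

```text
clock: 8.95
tool_pos: [0.5681, -0.0283, 0.12]
tool_rot: [0.424, 3.11, -0.0]
contact_force: [-0.2, 0.2, 0.1]
opening: 0.0002
grip_force: 0.0
```

```bash
python3 blk.py
```

```text
jig xy mm [  25.7 -124. ] z 120.0 yaw -0.271 F jig [-0.2  0.2] 0.1 t 8.95
block 0.68 ((22.322956085205078, -35.03956604003906), (109.82560729980469, 69.49915313720703), 89.83971405029297) [[-12.3, -89.7], [55.8, 17.9]]
```

Call:
apply_moves:
  steps:
    - [0,0,0,0.015,0,0.09,0]
    - [0,0,0,0,0,0.09,0]
    - [0,0,0,0,0.03,0,0]
    - [0,0,0,0,0.012,0,0]
    - [0,0,0,0,0.005,0,0]

```text
clock: 9.55
tool_pos: [0.5606, -0.0042, 0.0306]
tool_rot: [-0.419, -3.108, 0.018]
contact_force: [-13.4, -22.0, -1.5]
opening: -0.0003
grip_force: 12.1
```

Call:
apply_moves:
  steps:
    - [0,0,0,0,0.003,0,0]
    - [0,0,0,0,0,0,0]

```text
clock: 9.75
tool_pos: [0.5606, -0.0042, 0.0309]
tool_rot: [-0.421, -3.107, 0.02]
contact_force: [-13.8, -20.2, -1.4]
opening: -0.0001
grip_force: 11.4
```

```bash
python3 blk.py
```

```text
jig xy mm [  12.  -102.7] z 30.9 yaw -0.269 F jig [ -8.  -23.1] -1.4 t 9.75
block 0.6 ((20.38861083984375, -35.05786895751953), (109.27276611328125, 66.34562683105469), 89.60163116455078) [[-12.5, -88.9], [30.9, 13.1]]
```

Call:
apply_moves:
  steps:
    - [0,0,0,0,-0.04,0,0]
    - [0,0,0,0,0,-0.095,0]
    - [0,0,0,0,0,-0.095,0]
    - [0,0,0,0,0,-0.095,0]
    - [0,0,0,0,0,-0.055,0]

```text
clock: 10.35
tool_pos: [0.5612, -0.0184, 0.2082]
tool_rot: [0.416, 3.104, 0.002]
contact_force: [0.5, 0.3, -0.6]
opening: 0.0003
grip_force: 0.0
```

Call:
apply_moves:
  steps:
    - [0,0,0,0.02,0.095,0,0]
    - [0,0,0,0.02,0.095,0,0]
    - [0,0,0,0.02,0.095,0,0]
    - [0,0,0,0.044,0.08,0,0]
    - [0,0,0,0,0,0,0]

```text
clock: 10.85
tool_pos: [0.5569, 0.1766, 0.2036]
tool_rot: [0.407, 3.112, 0.005]
contact_force: [0.4, -1.2, 0.6]
opening: 0.0001
grip_force: 0.0
```

```bash
cat > nut.py <<'E'
from h import *
def nut(n='wrist',show=1):
    c=camera(n);W=cloud(c);J=tojig(W)*1e3;z=W[...,2]
    d=np.hypot(J[...,0]-20,J[...,1]-75)
    m=(z>.076)&(z<.106)&(d<36)&(d>14)&(J[...,0]<54); hub=(z>.076)&(z<.106)&(d<11)
    p=J[m]; print('n',len(p),'z',np.percentile(W[m|hub][:,2],[5,50,98]).round(4) if len(p) else '')
    for r in trace(n,'nut')[:1]:
        q=r['mask']&(z>.078)&(z<.106); print('trace',r['p'],r['uv'],cv2.minAreaRect(J[q].astype(np.float32)))
    a=np.degrees(np.arctan2(p[:,1]-75,p[:,0]-20))%360; h,_=np.histogram(a,36,(0,360)); print('angles/10deg',h)
    return c
if __name__=='__main__':
    where(); nut(); blkmod=__import__('blk'); blkmod.blk()
E
python3 nut.py
python3 -c "
from h import *
shot('wrist','w3.png')"
```

```text
jig xy mm [-39.4  70.7] z 203.6 yaw -0.26 F jig [ 0.7 -1.1] 0.6 t 10.85
n 89 z [0.08   0.0914 0.0986]
trace 0.67 [280.0, 173.9] ((0.0, 0.0), (0.0, 0.0), 0.0)
angles/10deg [ 0  0  0  0  0  0  0  0  0  0  0  0 29 60  0  0  0  0  0  0  0  0  0  0
  0  0  0  0  0  0  0  0  0  0  0  0]
block 0.79 ((22.120243072509766, -35.06856918334961), (110.04605102539062, 69.95783996582031), 89.41104888916016) [[-12.5, -88.7], [56.2, 19.5]]
```

View pics/w3.png

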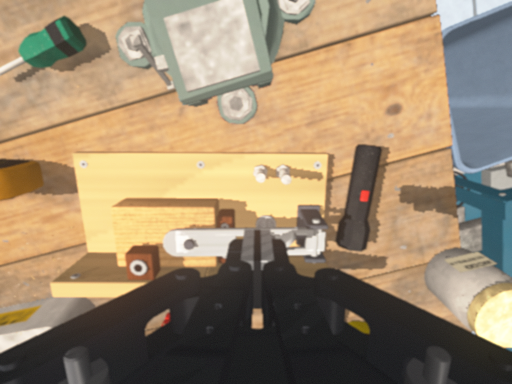

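The block sits against the stop at (228,218) and the fence. The nut is partly hidden by the fingers at (260,240), and the bolts are untouched at (261,173) and (285,173).

```bash
cat > rows.py <<'E'
import sys
from h import *
# usage: rows.py "x,y,z" ... or "aPHI" (arc point at current z, radius 28)
s=sense(); p=np.r_[tojig(s['tool_pos'])*1e3,s['tool_pos'][2]*1e3]; where()
for a in sys.argv[1:]:
    if a[0]=='a':
        f=np.radians(float(a[1:])); q=np.array([20+28*np.cos(f),75+28*np.sin(f),p[2]])
    else: q=np.array([float(v) for v in a.split(',')])
    d=q-p; n=int(np.ceil(np.linalg.norm(d)/49)); t=np.array([-d[0],d[1],-d[2]])/500/n
    print(a,n,'x',t.round(4).tolist()); p=q
E
python3 rows.py -12,81,200 -12,81,80 a168 a150 a135 a120 a105 a90 a75 a60
```

```text
jig xy mm [-36.7  64.5] z 201.6 yaw -0.269 F jig [0.4 0.5] -1.0 t 11.1
-12,81,200 1 x [-0.0494, 0.033, 0.0032]
-12,81,80 3 x [-0.0, 0.0, 0.08]
a168 1 x [-0.0092, -0.0004, -0.0]
a150 1 x [-0.0063, 0.0164, -0.0]
a135 1 x [-0.0089, 0.0116, -0.0]
a120 1 x [-0.0116, 0.0089, -0.0]
a105 1 x [-0.0135, 0.0056, -0.0]
a90 1 x [-0.0145, 0.0019, -0.0]
a75 1 x [-0.0145, -0.0019, -0.0]
a60 1 x [-0.0135, -0.0056, -0.0]
```

Call:
apply_moves:
  steps:
    - [0,0,0,-0.049,0.033,0,0]
    - [0,0,0,0,0,0.08,0]
    - [0,0,0,0,0,0.08,0]
    - [0,0,0,0,0,0.076,0]
    - [0,0,0,0,0,0,0]

```text
clock: 11.6
tool_pos: [0.5824, 0.1772, 0.077]
tool_rot: [-0.422, -3.105, 0.006]
contact_force: [-1.7, 0.1, 0.1]
opening: -0.0002
grip_force: 0.0
```

Call:
apply_moves:
  steps:
    - [0,0,0,0,0,0,0]
    - [0,0,0,0,0,0,0]

```text
clock: 11.8
tool_pos: [0.5871, 0.1795, 0.0849]
tool_rot: [0.421, 3.11, 0.003]
contact_force: [0.4, -0.4, -0.3]
opening: -0.0003
grip_force: 0.0
```

```bash
python3 rows.py  a168 a150 a135 a120 a105 a90 a75 a60
```

```text
jig xy mm [-11.   81.5] z 84.9 yaw -0.269 F jig [ 0.5 -0.3] -0.3 t 11.8
a168 1 x [-0.0073, -0.0014, -0.0]
a150 1 x [-0.0063, 0.0164, -0.0]
a135 1 x [-0.0089, 0.0116, -0.0]
a120 1 x [-0.0116, 0.0089, -0.0]
a105 1 x [-0.0135, 0.0056, -0.0]
a90 1 x [-0.0145, 0.0019, -0.0]
a75 1 x [-0.0145, -0.0019, -0.0]
a60 1 x [-0.0135, -0.0056, -0.0]
```

Call:
apply_moves:
  steps:
    - [0,0,0,-0.0073,-0.0014,0.006,0]
    - [0,0,0,-0.0063,0.0164,0,0]
    - [0,0,0,-0.0089,0.0116,0,0]
    - [0,0,0,-0.0116,0.0089,0,0]
    - [0,0,0,-0.0135,0.0056,0,0]

```text
clock: 12.3
tool_pos: [0.6142, 0.1938, 0.0789]
tool_rot: [-0.418, -3.113, 0.0]
contact_force: [-3.2, -0.5, 1.0]
opening: -0.0001
grip_force: 1.4
```

Call:
apply_moves:
  steps:
    - [0,0,0,-0.0145,0.0019,0,0]
    - [0,0,0,-0.0145,-0.0019,0,0]
    - [0,0,0,-0.0135,-0.0056,0,0]
    - [0,0,0,0,0,0,0]

```text
clock: 12.7
tool_pos: [0.6348, 0.1845, 0.0789]
tool_rot: [0.421, 3.112, 0.001]
contact_force: [-0.8, 1.2, -0.8]
opening: 0.0003
grip_force: 0.6
```

```bash
python3 rows.py a60; python3 nut.py
```

```text
jig xy mm [33.6 98.9] z 78.9 yaw -0.269 F jig [-1.1  1. ] -0.8 t 12.7
a60 1 x [-0.0008, 0.0007, -0.0]
jig xy mm [33.6 98.9] z 78.9 yaw -0.269 F jig [-1.1  1. ] -0.8 t 12.7
n 1755 z [0.0794 0.0921 0.1047]
trace 0.6 [199.6, 209.0] ((14.027390480041504, 71.40523529052734), (46.46534729003906, 18.260334014892578), 37.0662727355957)
angles/10deg [  0  29  41  37   0   0  38 107 736   0   0   0   0   0   0   0   0   0
   0 512 251   4   0   0   0   0   0   0   0   0   0   0   0   0   0   0]
block 0.64 ((22.624500274658203, -20.336322784423828), (81.83475494384766, 70.05030059814453), 89.57874298095703) [[-12.2, -58.7], [57.1, 20.1]]
```

Call:
apply_moves:
  steps:
    - [0,0,0,0.0,0.006,-0.04,0]
    - [0,0,0,0,0,-0.044,0]
    - [0,0,0,0.024,-0.056,0,0]
    - [0,0,0,0.023,-0.051,0,0]
    - [0,0,0,0,0,0,0]

```text
clock: 13.4
tool_pos: [0.596, 0.1403, 0.1219]
tool_rot: [0.422, 3.113, -0.002]
contact_force: [-0.6, 0.7, 0.2]
opening: -0.0002
grip_force: 0.0
```

Call:
apply_moves:
  steps:
    - [0,0,0,0,0,0,0]
    - [0,0,0,0,0,0.026,0]
    - [0,0,0,0,0,0.026,0]
    - [0,0,0,0,0,0.026,0]
    - [0,0,0,0,0,0,0]

```text
clock: 13.9
tool_pos: [0.596, 0.1424, 0.0785]
tool_rot: [-0.418, -3.109, 0.003]
contact_force: [-0.3, -0.2, -0.3]
opening: 0.0001
grip_force: 0.0
```

```bash
python3 rows.py a250 a230 a210 a190 a170 a150 a130 a110 a90 a75 a60 a50; python3 nut.py
```

```text
jig xy mm [ 7.4 48. ] z 78.5 yaw -0.267 F jig [-0.2 -0.2] -0.3 t 13.9
a250 1 x [-0.0061, 0.0013, -0.0]
a230 1 x [0.0168, 0.0097, -0.0]
a210 1 x [0.0125, 0.0149, -0.0]
a190 1 x [0.0067, 0.0183, -0.0]
a170 1 x [-0.0, 0.0194, -0.0]
a150 1 x [-0.0067, 0.0183, -0.0]
a130 1 x [-0.0125, 0.0149, -0.0]
a110 1 x [-0.0168, 0.0097, -0.0]
a90 1 x [-0.0192, 0.0034, -0.0]
a75 1 x [-0.0145, -0.0019, -0.0]
a60 1 x [-0.0135, -0.0056, -0.0]
a50 1 x [-0.008, -0.0056, -0.0]
jig xy mm [ 7.4 48. ] z 78.5 yaw -0.267 F jig [-0.2 -0.2] -0.3 t 13.9
n 938 z [0.0784 0.0931 0.1048]
trace 0.73 [295.9, 251.0] ((7.608365058898926, 69.04999542236328), (33.930908203125, 13.883376121520996), 37.092472076416016)
angles/10deg [  0   0   0   0   0   0   0   0   0   0   0   0   0   0   0   0   0   0
   0 147 308 187 296   0   0   0   0   0   0   0   0   0   0   0   0   0]
block 0.73 ((21.953632354736328, -35.21710205078125), (110.70382690429688, 69.22723388671875), 89.81694793701172) [[-12.4, -88.8], [51.9, 19.7]]
```

Call:
apply_moves:
  steps:
    - [0,0,0,0.0107,0.011,-0.004,0]
    - [0,0,0,0.0125,0.0149,0,0]
    - [0,0,0,0.0067,0.0183,0,0]
    - [0,0,0,0,0.0194,0,0]
    - [0,0,0,-0.0067,0.0183,0,0]

```text
clock: 14.6
tool_pos: [0.5968, 0.1863, 0.0841]
tool_rot: [-0.418, -3.113, -0.0]
contact_force: [-1.6, -2.2, -0.6]
opening: -0.0001
grip_force: 1.1
```

Call:
apply_moves:
  steps:
    - [0,0,0,-0.0125,0.0149,0,0]
    - [0,0,0,-0.0168,0.0097,0,0]
    - [0,0,0,-0.0192,0.0034,0,0]
    - [0,0,0,-0.0145,-0.0019,0,0]
    - [0,0,0,-0.0135,-0.0056,0,0]

```text
clock: 15.1
tool_pos: [0.6376, 0.1849, 0.0838]
tool_rot: [-0.419, -3.113, -0.002]
contact_force: [-3.0, 2.0, 1.0]
opening: 0.0003
grip_force: 1.3
```

Call:
apply_moves:
  steps:
    - [0,0,0,0,0,0,0]
    - [0,0,0,0,0,0,0]

```text
clock: 15.3
tool_pos: [0.6378, 0.1842, 0.0842]
tool_rot: [0.421, 3.112, 0.0]
contact_force: [0.7, 0.4, -0.3]
opening: 0.0001
grip_force: 0.2
```

```bash
python3 rows.py a60; python3 nut.py
```

```text
jig xy mm [36.5 99.5] z 84.2 yaw -0.269 F jig [0.5 0.5] -0.3 t 15.3
a60 1 x [0.0051, -0.0004, -0.0]
jig xy mm [36.5 99.5] z 84.2 yaw -0.269 F jig [0.5 0.5] -0.3 t 15.3
n 1578 z [0.0791 0.0925 0.1049]
trace 0.91 [204.0, 198.4] ((15.157209396362305, 72.57456970214844), (49.2608528137207, 17.39789581298828), 34.97213363647461)
angles/10deg [  0  60 154   9   0  63  90 251 254   0   0   0   0   0   0   0   0   0
   0 502 195   0   0   0   0   0   0   0   0   0   0   0   0   0   0   0]
block 0.84 ((22.56600570678711, -21.830001831054688), (84.98411560058594, 69.74730682373047), 89.74256134033203) [[-12.2, -61.7], [56.7, 20.1]]
```

Call:
apply_moves:
  steps:
    - [0,0,0,0.0,0.006,-0.038,0]
    - [0,0,0,0,0,-0.038,0]
    - [0,0,0,0.028,-0.056,0,0]
    - [0,0,0,0.027,-0.053,0,0]
    - [0,0,0,0,0,0,0]

```text
clock: 16.0
tool_pos: [0.5946, 0.1403, 0.1227]
tool_rot: [-0.422, -3.113, 0.002]
contact_force: [-0.8, 0.4, -0.5]
opening: 0.0002
grip_force: 0.0
```

Call:
apply_moves:
  steps:
    - [0,0,0,0,0,0,0]
    - [0,0,0,0,0,0.026,0]
    - [0,0,0,0,0,0.026,0]
    - [0,0,0,0,0,0.026,0]
    - [0,0,0,0,0,0,0]

```text
clock: 16.5
tool_pos: [0.5951, 0.1423, 0.0795]
tool_rot: [-0.418, -3.109, 0.003]
contact_force: [-0.2, -0.2, 0.2]
opening: -0.0
grip_force: 0.0
```

```bash
python3 rows.py a240 a225 a210 a195 a180 a165 a150 a135
```

```text
jig xy mm [ 6.5 47.7] z 79.5 yaw -0.267 F jig [-0.1 -0.3] 0.2 t 16.5
a240 1 x [0.001, 0.006, -0.0]
a225 1 x [0.0116, 0.0089, -0.0]
a210 1 x [0.0089, 0.0116, -0.0]
a195 1 x [0.0056, 0.0135, -0.0]
a180 1 x [0.0019, 0.0145, -0.0]
a165 1 x [-0.0019, 0.0145, -0.0]
a150 1 x [-0.0056, 0.0135, -0.0]
a135 1 x [-0.0089, 0.0116, -0.0]
```

Call:
apply_moves:
  steps:
    - [0,0,0,0.001,0.006,-0.002,0]
    - [0,0,0,0.0116,0.0089,0,0]
    - [0,0,0,0.0089,0.0116,0,0]
    - [0,0,0,0.0056,0.0135,0,0]
    - [0,0,0,0,0,0,0]

```text
clock: 17.0
tool_pos: [0.5887, 0.1663, 0.0845]
tool_rot: [0.418, 3.113, 0.001]
contact_force: [-0.6, -1.2, -0.3]
opening: -0.0
grip_force: 0.6
```

Call:
apply_moves:
  steps:
    - [0,0,0,0.0019,0.0145,0,0]
    - [0,0,0,0,0,0,0]

```text
clock: 17.2
tool_pos: [0.59, 0.1734, 0.0841]
tool_rot: [-0.418, -3.113, -0.001]
contact_force: [-0.3, -0.6, -0.2]
opening: -0.0002
grip_force: 0.5
```

Call:
apply_moves:
  steps:
    - [0,0,0,-0.0019,0.0145,0,0]
    - [0,0,0,0,0,0,0]

```text
clock: 17.4
tool_pos: [0.593, 0.1801, 0.0839]
tool_rot: [-0.419, -3.113, -0.001]
contact_force: [0.0, -1.7, 0.3]
opening: 0.0001
grip_force: 0.4
```

```bash
python3 rows.py a165
```

```text
jig xy mm [-5.5 83.6] z 83.9 yaw -0.267 F jig [ 0.5 -1.6] 0.3 t 17.4
a165 1 x [0.003, -0.0027, -0.0]
```

Still turning freely; continuing in small increments.

Call:
apply_moves:
  steps:
    - [0,0,0,-0.0045,0.011,0,0]
    - [0,0,0,0,0,0,0]

```text
clock: 17.6
tool_pos: [0.5967, 0.1845, 0.0838]
tool_rot: [-0.419, -3.113, -0.001]
contact_force: [-0.6, 0.2, -0.3]
opening: 0.0001
grip_force: 0.4
```

Call:
apply_moves:
  steps:
    - [0,0,0,-0.0085,0.0115,0,0]
    - [0,0,0,0,0,0,0]

```text
clock: 17.8
tool_pos: [0.6026, 0.1888, 0.0838]
tool_rot: [-0.419, -3.113, -0.001]
contact_force: [-0.7, -0.5, 0.5]
opening: -0.0001
grip_force: 0.3
```

```bash
python3 rows.py a120 a105 a90 a75 a60; python3 nut.py
```

```text
jig xy mm [ 1.4 94.6] z 83.8 yaw -0.268 F jig [-0.5 -0.6] 0.5 t 17.8
a120 1 x [-0.0093, 0.0093, -0.0]
a105 1 x [-0.0135, 0.0056, -0.0]
a90 1 x [-0.0145, 0.0019, -0.0]
a75 1 x [-0.0145, -0.0019, -0.0]
a60 1 x [-0.0135, -0.0056, -0.0]
jig xy mm [ 1.4 94.6] z 83.8 yaw -0.268 F jig [-0.5 -0.6] 0.5 t 17.8
n 341 z [0.0773 0.0938 0.1055]
trace 0.69 [212.6, 260.8] ((14.527259826660156, 70.36415100097656), (3.8369452953338623, 12.239255905151367), 48.02371597290039)
angles/10deg [  0   0   0   0   0   0   0   0   0   0   0   0   0   0   4 225 107   0
   0   0   0   0   0   0   0   0   0   0   2   3   0   0   0   0   0   0]
block 0.68 ((22.15909194946289, -28.55258560180664), (97.67791748046875, 70.13069915771484), 89.35694885253906) [[-12.4, -74.7], [56.1, 20.0]]
```

Call:
apply_moves:
  steps:
    - [0,0,0,-0.0093,0.0093,0,0]
    - [0,0,0,0,0,0,0]

```text
clock: 18.2
tool_pos: [0.6082, 0.1918, 0.084]
tool_rot: [0.42, 3.113, 0.0]
contact_force: [-0.7, -0.7, 1.2]
opening: 0.0
grip_force: 0.3
```

Call:
apply_moves:
  steps:
    - [0,0,0,-0.0135,0.0056,0,0]
    - [0,0,0,0,0,0,0]

```text
clock: 18.4
tool_pos: [0.6156, 0.1927, 0.0839]
tool_rot: [-0.42, -3.113, -0.0]
contact_force: [-1.4, 0.7, -0.4]
opening: 0.0
grip_force: 0.5
```

```bash
python3 rows.py a90 a75 a60 a50
```

```text
jig xy mm [ 12.9 101.7] z 83.9 yaw -0.268 F jig [-1.5  0.3] -0.4 t 18.4
a90 1 x [-0.0142, 0.0025, -0.0]
a75 1 x [-0.0145, -0.0019, -0.0]
a60 1 x [-0.0135, -0.0056, -0.0]
a50 1 x [-0.008, -0.0056, -0.0]
```

Call:
apply_moves:
  steps:
    - [0,0,0,-0.0142,0.0025,0,0]
    - [0,0,0,0,0,0,0]

```text
clock: 18.6
tool_pos: [0.6205, 0.1923, 0.0836]
tool_rot: [-0.418, -3.109, -0.001]
contact_force: [-9.8, 0.5, 3.6]
opening: 0.0001
grip_force: 4.2
```

Call:
apply_moves:
  steps:
    - [0,0,0,-0.0145,-0.0019,0,0]
    - [0,0,0,0,0,0,0]

```text
clock: 18.8
tool_pos: [0.622, 0.1915, 0.0832]
tool_rot: [-0.414, -3.099, -0.006]
contact_force: [-26.6, 9.2, 10.6]
opening: -0.0002
grip_force: 13.6
```

```bash
python3 rows.py a75 a60 a50; python3 nut.py
```

```text
jig xy mm [ 19.4 102.3] z 83.2 yaw -0.266 F jig [-28.1   1.9] 10.6 t 18.8
a75 1 x [-0.0158, -0.0005, -0.0]
a60 1 x [-0.0135, -0.0056, -0.0]
a50 1 x [-0.008, -0.0056, -0.0]
jig xy mm [ 19.4 102.3] z 83.2 yaw -0.266 F jig [-28.1   1.9] 10.6 t 18.8
n 1449 z [0.0786 0.0919 0.1047]
trace 0.92 [181.6, 237.0] ((14.82858943939209, 66.29411315917969), (42.440887451171875, 14.858254432678223), 68.42951202392578)
angles/10deg [  0   0   0   0   0   0   0   0   0   0  19 499 107   0   0   0   0   0
   0   0   0   0   0   0 653 167   4   0   0   0   0   0   0   0   0   0]
block 0.78 ((22.738929748535156, -22.105941772460938), (85.36666107177734, 70.35517120361328), 89.72880554199219) [[-12.2, -61.3], [57.1, 20.2]]
```

Call:
apply_moves:
  steps:
    - [0,0,0,0.03,0.006,0,0]
    - [0,0,0,0.01,0.01,-0.03,0]
    - [0,0,0,0.0,0,-0.09,0]
    - [0,0,0,0.07,0,-0.06,0]
    - [0,0,0,0.07,0,-0.06,0]

```text
clock: 19.5
tool_pos: [0.5455, 0.2209, 0.2068]
tool_rot: [0.421, 3.11, 0.002]
contact_force: [-0.0, -0.0, 0.2]
opening: 0.0001
grip_force: 0.0
```

Call:
apply_moves:
  steps:
    - [0,0,0,0.05,-0.06,-0.05,0]
    - [0,0,0,0,-0.06,0,0]
    - [0,0,0,0,0,0,0]
    - [0,0,0,0,0,0,0]

```text
clock: 19.9
tool_pos: [0.5054, 0.1693, 0.2307]
tool_rot: [0.421, 3.11, 0.003]
contact_force: [-0.0, -0.4, 0.2]
opening: -0.0002
grip_force: 0.0
```

```bash
python3 nut.py; python3 -c "
from h import *
c=camera('wrist');s=camera('scene');W=cloud(c);J=tojig(W)*1e3
for y0 in(-25,-5,15,35,105):
    m=(abs(J[...,1]-y0)<6)&(abs(J[...,0]-20)<14)&(W[...,2]>.055)&(W[...,2]<.08)
    print(y0,m.sum(),np.median(W[m][:,2]) if m.any() else '')
a=cv2.resize(c['pixels'][130:290,100:400],(800,427));b=cv2.resize(s['pixels'][140:270,200:350],(300,260))
cv2.imwrite('pics/end1.png',a[:,:,::-1])
S=cloud(s);J=tojig(S)*1e3
for y0 in(-25,-5,15,35):
    m=(abs(J[...,1]-y0)<6)&(abs(J[...,0]-20)<14)&(S[...,2]>.055)&(S[...,2]<.08)
    print('scene',y0,m.sum(),np.median(S[m][:,2]) if m.any() else '')
"
```

```text
jig xy mm [-87.1  50. ] z 230.7 yaw -0.269 F jig [ 0.1 -0.4] 0.2 t 19.9
n 0 z 
trace 0.67 [212.7, 220.6] ((65.9878921508789, -44.1651611328125), (18.611549377441406, 197.6763458251953), 0.015260773710906506)
angles/10deg [0 0 0 0 0 0 0 0 0 0 0 0 0 0 0 0 0 0 0 0 0 0 0 0 0 0 0 0 0 0 0 0 0 0 0 0]
block 0.84 ((13.727760314941406, -35.10326385498047), (54.48818588256836, 109.67572784423828), 0.6161569952964783) [[-12.7, -89.1], [38.9, 14.9]]
-25 54 0.06498639667255979
-5 148 0.06572811014857333
15 7 0.06511618131237862
35 0 
105 81 0.0638719518635597
scene -25 43 0.06551427085318262
scene -5 43 0.06615733860257811
scene 15 39 0.06547832965249567
scene 35 35 0.0654152578712891
```

View pics/end1.png

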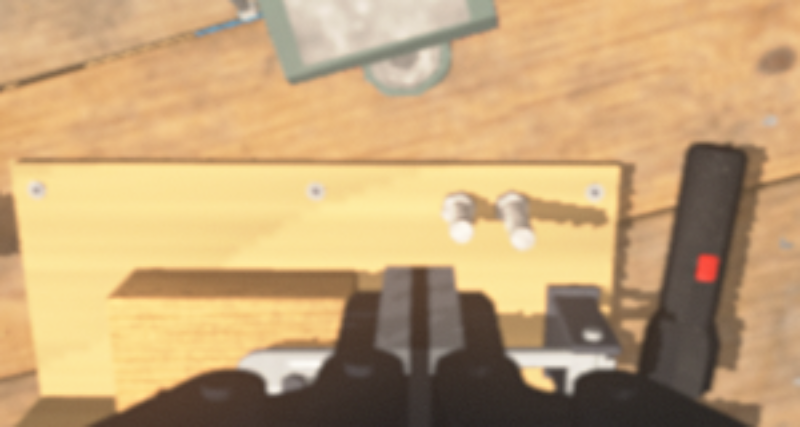

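The block is tight in the corner at (235,330), the strap lies level over it, and the bolts stand at (460,215) and (515,220). I'll compare the strap height with the start.

```bash
python3 -c "
from h import *
W=np.load('w1.npy');J=tojig(W)*1e3
for y0 in(-25,-5,15,35,105):
    m=(abs(J[...,1]-y0)<6)&(abs(J[...,0]-20)<14)&(W[...,2]>.055)&(W[...,2]<.08)
    print(y0,m.sum(),np.median(W[m][:,2]) if m.any() else '')
s=camera('scene');t=camera('top')
for n in('scene','top'):
    c=camera(n);W=cloud(c);J=tojig(W)*1e3;z=W[...,2];d=np.hypot(J[...,0]-20,J[...,1]-75)
    m=(z>.08)&(z<.106)&(d<36)&(d>14)&(J[...,0]<52)
    print(n,np.histogram(np.degrees(np.arctan2(J[m][:,1]-75,J[m][:,0]-20))%360,36,(0,360))[0])
"
```

```text
-25 60 0.06944736201321411
-5 51 0.06887029256815247
15 113 0.06825123714723264
35 143 0.06731603059392477
105 59 0.06460778833676717
scene [ 0  0  0  0  0  6 10  1  0  0  0  0  0  0  0  0  0  0  0  0  0  0  0  0
  1 16  2  0  0  0  0  0  0  0  0  0]
top [0 0 0 0 0 0 0 0 0 0 0 0 0 0 0 0 0 0 0 0 0 0 0 0 0 0 0 0 0 0 0 0 0 0 0 0]
```

```bash
python3 -c "
from h import *
where();print(bot.finish_job())"
```

```text
jig xy mm [-88.3  49.9] z 228.7 yaw -0.268 F jig [-0.   0.3] -0.6 t 20.4
the job is handed in; nothing more can be done
None
```

I handed the job in with the block measured home in the corner, the nut turned about 7.4 rad clockwise until it stopped dead against a 28 N push, and the arm clear of everything. The strap came down 3 to 4 mm at the foot, a little less than that turn should give (about 5 mm), so the foot's hold on the block is inferred from the hard stop rather than seen.

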